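# Wedge the rocking bowl stand steady

### The arm

A 6-joint arm with a two-finger parallel gripper is mounted at the origin on the work surface. World frame = base frame: x ahead of the robot, y to its left, z up, the work surface at z = 0. Lengths are in m, angles in degrees, forces in N, time in s.
With the tool pointing down it reaches from about 0.3 to 0.75 m from the base axis. Payload 8.5 kg.
Tool frame: the origin (TCP) lies on the centre line of the jaws, within the pads' length; the fingertips stand 19 mm ahead of it and the grasp point (between the pads) is the TCP (env.tcp_to_tips is the z of the fingertips in the tool frame, in m); z points along the fingers, y is the line along which they close (so a half turn about z gives the same grasp; the last joint's range is limited). The gripper opens to 85 mm and grips with 20 to 120 N. Pads are 22 mm wide; open, the fingers measure 114 mm over their backs; the gripper's body (76 mm by 85 mm) begins 54 mm behind the grasp point. The pads swing forward as they close: fully open they stand 13 mm farther back than shut.
Start: joints at [-12.336, 21.807, 74.336, -0, 83.858, -12.336], TCP at [0.55, 0, 0.25] pointing down, gripper open.
Joint ranges: [-178.18, 178.18], [-50.72, 133.34], [12.68, 142.11], [-81.47, 261.47], [9.98, 163.14], [-165.26, 165.26]. Speed limits (degrees/s): [136.94, 136.94, 180, 180, 180, 180].

### API

Orientations are given as a 3x3 rotation matrix whose columns are the frame's x, y, z axes.
In Python, from rig import env gives the robot as it stands.
- The arm moves only by the tool servo_tool, never from a script. Its argument "steps" is a list of rows, each an object of numbers: "tx", "ty", "tz": the shift along the world's x, y, z in cm; "yaw": the turn about the world's z in degrees; "claw": the finger opening in cm, from 0 to 8.54. In form: [{"tx": .., "ty": .., "tz": .., "yaw": .., "claw": ..}, ...]. A call has 1 to 20 rows; each row shifts and turns the commanded pose from where the row before left it; what a row does not reach is not made up. A row lasts 1/10 s, in which the tool goes at most 50 mm and 8.59 degrees, less where a joint would pass 70% of its speed; a pose out of reach is approached as far as the arm can. A call with a gripper value outside its range is refused whole. The fingers move at their own pace and stop on an object; "newtons" is the grip in N (left out, the last holds). Time passes only in rows, so rows that do not move let the fingers close. It gives the time, the measured TCP pose, the force, the opening and the grip force at its end, in the units of the state.
- env.observe(): the state, without advancing time (a new reading comes with each control period).
- env.get_image(name): name is "scene" or "side" or "wrist"; returns (picture, depth): 384x512x3 uint8, red, green, blue; 384x512 float32, m along the optical axis (not along the pixel's ray), 0 where there is no reading.
- env.camera_model(name): a dict with "fovy" (degrees; the focal length in pixels is half the picture's height over the tangent of half this angle, whatever the lens; pixels are square), "cx", "cy" (the principal point, pixels), "dist_coeffs" ([k1, k2, p1, p2, k3] as OpenCV has them; the pictures are not rectified), "T" (4x4, takes a point from camera to world coordinates). Camera axes: x right, y down, z forward; pixel columns grow to the right and rows downward; lengths in m; the calibration is good to about 2 mm. A picture is of the moment at which its call begins: read the wrist's pose just before it. camera_model takes no time and is no camera call; for the wrist camera it gives the pose at the moment of the call.
- env.close_job(): hands the job in; it is judged then, once.
The state is a dict: "time_s": time; "q": joint angles; "qvel": joint speeds; "joint_efforts": joint torques, N m; "position": TCP position; "tool_rot": TCP orientation; "ft_force": force on the tool from outside, world axes, zero at the start; "wrist_torque": the same for the moment, N m; "grip_width": finger opening in m; "gripper_force": force on a finger pad.
Only numpy, scipy, OpenCV 4.12 (cv2) and the standard library are available. Lean on these libraries where they do the work, as an engineer would, in place of code of your own. Each camera call takes 0.05 s, during which the arm holds its last target. There are 200 camera calls.

### The job

The low wooden stand under the bowls rocks because its front-left foot is too short. Push the wooden wedge, lying on the counter, under that foot until pressing on the corner above it no longer makes the stand rock, without jacking the stand up, shoving it along or upsetting the bowls; only push and press, lift nothing and leave the other things alone. Finish with the fingertips still pressing firmly down on that corner, holding it while the stand stays level.

Things in the scene. Friction and masses are not known exactly. Their poses are not given: they have to be found in the camera images.
- stand: Loose teak stand, 1 kg: top 240 (x) x 180 (y) mm, upper face 55 mm up; 30 mm square feet centred at x +-100, y +-70 mm, thin rails between them 27 mm up. Origin: its middle at counter level; x from its front (robot side) to its back, y left, z up. Alone it stands level on the three long feet; 1.5 to 3 N down on the loose corner rocks it over, that corner sinking 9 mm.
- short_foot (a point): Centre of the underside of the short foot (front left: stand x -100, y +70 mm), 30 x 30 mm; it hangs about 9 mm clear of the counter when the stand is level. Axes as the stand's.
- loose_corner (a point): Point on the stand's upper face straight above the short foot's centre, 55 mm above the counter when level: the place to press. About 8 N is a firm press; once the wedge is snug the corner hardly gives (under 1 mm).
- wedge: Loose wooden wedge, 60 g, 100 (x) x 50 (y) mm; the top slopes from 23 mm high at the back (-x) to 3 mm at the nose (+x). Origin: centre of underside. Lies before the short foot, nose 15 to 35 mm short of it, within 7 mm and 0.12 rad of the stand's x line. Slides with under 1 N until the slope meets the foot; then the push rises past 3 N and more lifts the corner. Stays when let go.
- wedge_nose (a point): Middle of the wedge's thin nose edge, 50 mm ahead (+x) of its origin, 1.5 mm above its underside.
- wedge_back (a point): Middle of the wedge's upright flat back face (50 mm wide, 23 mm high), 50 mm behind (-x) its origin, 11.5 mm above the counter: the face to push.
- bowls: Stack of three nested white ceramic bowls, 116 mm across and 68 mm high, loose on the stand about 40 mm from its middle towards the back right. Origin: centre of the underside, 55 mm above the counter.
- mortar: Grey granite mortar, 160 mm across, 100 mm high, with a dark hardwood pestle leaning in it (to 175 mm high). Leave alone. Origin: centre of the underside.
- funnel: Stainless steel funnel standing mouth down, 96 mm across, 100 mm high. Leave alone. Origin: centre of the underside.
- turntable: Small dark wooden lazy susan, 220 mm across, with two closed glass jars on it, 127 mm high in all. Leave alone. Origin: centre of the underside.
Not all that is in view belongs to the job. There is more than one size of the wedge; the one meant has the size given above.

How it is judged:
By the outcome, as a careful person would: the job done as asked, in the order asked, and still so for the second after the job is handed in, while the arm keeps its last pose, push and grip.
It also fails if it takes over 45 s, if anything falls off the work surface, if the arm or the gripper's body presses on something with over 40 N, if the wrist force passes 120 N, or if a joint passes its speed limit or range.

## Working session

There is one attempt and no reset: what is moved stays moved. The work goes in short steps, Python scripts to look and compute and a tool call to move; the robot and the scene stay as the last step left them, time stands still between calls to the robot, and variables do not carry over. Pictures are saved under pics/ and viewed, at most 10 in all, crops included, and the job is handed in when it is done.

Besides the shell and the picture viewer there is one more tool, called after ">>>" as a command line: name --argument value ..., lists and objects as JSON in quotes. servo_tool: Moves the arm, as the interface text tells. Its arguments: {"type":"object","properties":{"steps":{"type":"array"},"newtons":{"type":"number"}},"required":["steps"]}

```bash
mkdir -p pics
cat > h.py <<'E'
import numpy as np, cv2
from rig import env
def K(m,h=384):
    f=h/2/np.tan(np.radians(m["fovy"])/2); return np.array([[f,0,m["cx"]],[0,f,m["cy"]],[0,0,1.]])
def ray(m,px):
    p=cv2.undistortPoints(np.array(px,float).reshape(-1,1,2),K(m),np.array(m["dist_coeffs"],float)).reshape(-1,2)
    return np.c_[p,np.ones(len(p))]
def onplane(m,px,z):
    T=np.array(m["T"]); d=ray(m,px)@T[:3,:3].T; o=T[:3,3]
    return o+d*((z-o[2])/d[:,2])[:,None]
def cloud(m,D):
    T=np.array(m["T"]); h,w=D.shape; u,v=np.meshgrid(np.arange(w),np.arange(h))
    r=ray(m,np.stack([u,v],-1).reshape(-1,2))*D.reshape(-1,1)
    return (r@T[:3,:3].T+T[:3,3]).reshape(h,w,3)
E
python3 - <<'E'
from h import *
ims=[]
for n in ("scene","side","wrist"):
    m=env.camera_model(n); I,D=env.get_image(n)
    np.savez(f"{n}0.npz",I=I,D=D,**{k:np.array(v) for k,v in m.items()})
    cv2.imwrite(f"pics/{n}0.png",I[:,:,::-1]); print(n,np.round(np.array(m["T"]),3).tolist(),m["fovy"])
print(env.observe())
E
```

```text
scene [[-0.115, 0.589, -0.8, 1.565], [0.993, 0.079, -0.084, 0.113], [0.014, -0.804, -0.595, 0.796], [0.0, 0.0, 0.0, 1.0]] 57.90622412474262
side [[-0.889, -0.279, 0.362, 0.073], [-0.457, 0.522, -0.72, 0.995], [0.012, -0.806, -0.592, 0.89], [0.0, 0.0, 0.0, 1.0]] 46.48426211213749
wrist [[1.0, 0.001, -0.001, 0.549], [0.001, -0.96, -0.28, 0.07], [-0.001, 0.28, -0.96, 0.373], [0.0, 0.0, 0.0, 1.0]] 58.25616020398388
{'time_s': 0.15, 'q': array([-1.23347975e+01,  2.18344316e+01,  7.43714521e+01,  3.00977254e-04,
        8.38596697e+01, -1.23368223e+01]), 'qvel': array([-0.08260798, -0.09378081, -0.18899428, -0.06975105, -0.03270204,
        0.00032671]), 'joint_efforts': array([ 1.94521621e-03, -4.48624384e+01, -2.31344014e+01, -1.86937300e-04,
        3.77541786e-03, -1.65174959e-05]), 'position': array([5.49800944e-01, 5.19113353e-05, 2.49851545e-01]), 'tool_rot': array([[-3.46348293e-05,  9.99999376e-01, -1.11659545e-03],
       [ 9.99999968e-01,  3.49134562e-05,  2.49513977e-04],
       [ 2.49552805e-04, -1.11658677e-03, -9.99999345e-01]]), 'ft_force': array([-0.31725138,  0.1897361 ,  0.2649325 ]), 'wrist_torque': array([-0.04232791, -0.01769136,  0.00726672]), 'gripper_force': 0.0, 'grip_width': 0.08530497107147805}
```

View pics/scene0.png

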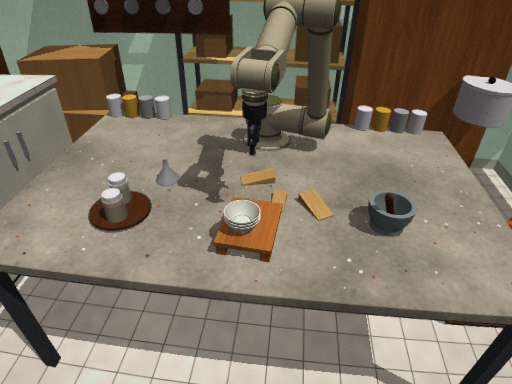

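View pics/wrist0.png

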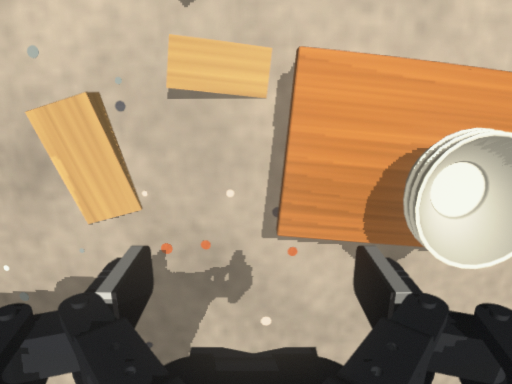

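The scene picture shows three wedges, at (258,178), (280,198) and (315,205). The stand is at (250,228) with the bowls on it. In the wrist picture the wedge at (220,68) lies just in front of the stand's front-left corner (300,48), and another is at (85,155). I'll measure all three to check their sizes.

```bash
cat >> h.py <<'E'
def load(n):
    d=np.load(n+".npz"); return {k:d[k] for k in d}
E
python3 - <<'E'
from h import *
for n in ("wrist0","scene0","side0"):
    m=load(n); I,D=m["I"],m["D"]; P=cloud(m,D)
    hsv=cv2.cvtColor(I,cv2.COLOR_RGB2HSV)
    H,S,V=[hsv[...,i].astype(int) for i in range(3)]
    box=(P[...,0]>.25)&(P[...,0]<.9)&(abs(P[...,1])<.4)&(D>0)
    for nm,mask in (("wood",(H>=13)&(H<=24)&(S>95)&(V>110)&box&(P[...,2]<.04)),("stand",(H<=12)&(S>130)&(V>90)&box&(P[...,2]>.045)&(P[...,2]<.065))):
        nn,L,st,c=cv2.connectedComponentsWithStats(mask.astype(np.uint8))
        for i in range(1,nn):
            if st[i,4]<120: continue
            q=P[L==i]; 
            r=cv2.minAreaRect((q[:,:2]*1000).astype(np.float32))
            print(n,nm,"px",c[i].round(),st[i,4],"rect mm",np.round(r[0]),np.round(r[1]),round(r[2],1),"z pct",np.round(1000*np.percentile(q[:,2],[2,50,98]),1))
            print("   ",np.round(cv2.boxPoints(r)).tolist())
m=load("wrist0")
cv2.imwrite("pics/crop.png",cv2.resize(m["I"][15:240,10:320,::-1],None,fx=2.5,fy=2.5,interpolation=cv2.INTER_CUBIC))
E
```

```text
wrist0 wood px [218.  66.] 5337 rect mm [513.  93.] [ 53. 106.] 84.0 z pct [ 3.  13.5 22.9]
    [[457.0, 72.0], [563.0, 61.0], [568.0, 113.0], [463.0, 124.0]]
wrist0 wood px [ 86. 155.] 8379 rect mm [361.  -7.] [ 89. 141.] 15.2 z pct [ 3.6 18.5 31.1]
    [[300.0, 49.0], [337.0, -87.0], [422.0, -64.0], [386.0, 73.0]]
scene0 wood px [257. 177.] 350 rect mm [374.  -4.] [ 74. 137.] 16.2 z pct [ 1.8 16.6 30.3]
    [[319.0, 51.0], [357.0, -80.0], [429.0, -59.0], [390.0, 72.0]]
scene0 wood px [316. 204.] 512 rect mm [530. 232.] [140.  71.] 34.1 z pct [ 1.  15.9 30.4]
    [[452.0, 222.0], [492.0, 163.0], [607.0, 242.0], [568.0, 301.0]]
scene0 wood px [280. 197.] 187 rect mm [515.  93.] [ 50. 103.] 83.8 z pct [ 2.1 14.9 22.9]
    [[461.0, 74.0], [563.0, 63.0], [569.0, 112.0], [467.0, 123.0]]
side0 wood px [311. 231.] 524 rect mm [367.  -3.] [ 66. 140.] 15.6 z pct [ 5.  20.7 32.7]
    [[317.0, 56.0], [354.0, -79.0], [418.0, -61.0], [380.0, 74.0]]
side0 wood px [254. 236.] 375 rect mm [514.  93.] [ 55. 102.] 83.4 z pct [ 2.5 13.  23.7]
    [[460.0, 71.0], [561.0, 59.0], [568.0, 114.0], [466.0, 126.0]]
side0 wood px [227. 262.] 908 rect mm [523. 232.] [134.  73.] 32.0 z pct [ 4.8 18.  31.6]
    [[447.0, 228.0], [486.0, 166.0], [600.0, 236.0], [561.0, 298.0]]
```

View pics/crop.png

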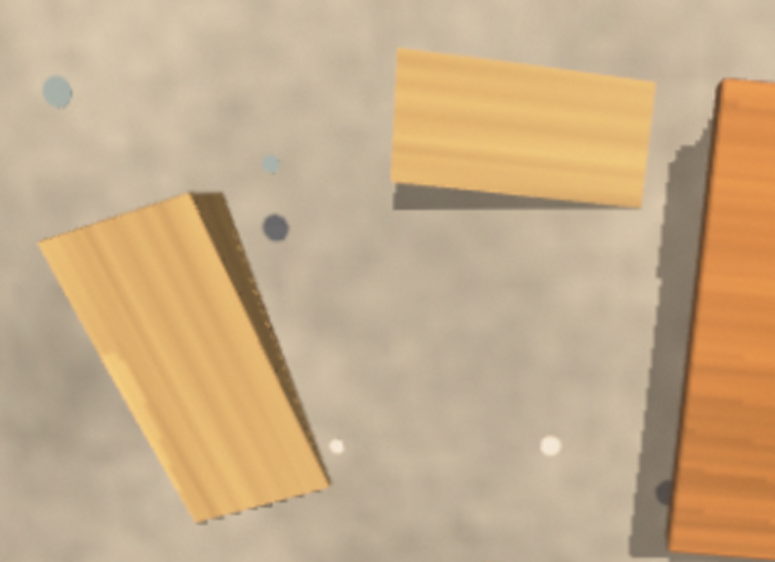

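The wanted wedge is at wrist (220,68). It is the only one measuring about 100 x 50 x 23 mm, and its thin nose points at the stand. The wedges at wrist (85,155) and scene (315,205) are larger, about 140 x 70 x 31 mm. The crop confirms this. Next is the stand's pose.

Run:
```python
from h import *
for n in ("wrist0","scene0","side0"):
    m=load(n); P=cloud(m,m["D"]); 
    I=m["I"].astype(int)
    mk=(P[...,2]>.048)&(P[...,2]<.060)&(P[...,0]>.5)&(P[...,0]<.95)&(P[...,1]<.2)&(P[...,1]>-.2)&(m["D"]>0)&(I[...,0]-I[...,2]>60)
    nn,L,st,c=cv2.connectedComponentsWithStats(mk.astype(np.uint8)); i=1+np.argmax(st[1:,4])
    q=P[L==i]; r=cv2.minAreaRect((q[:,:2]*1000).astype(np.float32))
    print(n,st[i,4],np.round(r[0],1),np.round(r[1],1),round(r[2],1),np.round(cv2.boxPoints(r)).tolist(),np.percentile(q[:,2],[5,50,95]))
m=load("wrist0")
c=onplane(m,[[300,47],[279,236],[511,70]],.055);print(c.round(4)); e=c[0]-c[1]; print(np.hypot(*e[:2]),np.degrees(np.arctan2(-e[0],e[1])))
```

```text
wrist0 30327 [686.1   8.5] [180. 213.] 85.0 [[572.0, -72.0], [784.0, -90.0], [800.0, 89.0], [588.0, 107.0]] [0.05375542 0.05498759 0.05620851]
scene0 1707 [701.2   8.6] [179.5 245.7] 84.9 [[571.0, -70.0], [815.0, -92.0], [832.0, 87.0], [587.0, 109.0]] [0.05138847 0.05400675 0.05638642]
side0 1862 [697.4  10.5] [182.  243.2] 85.6 [[569.0, -71.0], [812.0, -90.0], [826.0, 92.0], [583.0, 111.0]] [0.05172762 0.05492595 0.05805365]
[[ 0.5897  0.1056  0.055 ]
 [ 0.5752 -0.0721  0.055 ]
 [ 0.7847  0.0906  0.055 ]]
0.17836869843182598 -4.682933035561481
```

Stand yaw is about -5°, the short foot centre is about (0.606, 0.085), and the wedge back is about (0.465, 0.098) at yaw -6°. The wedge has to travel about 57 mm. I'll go behind it with the fingers closed.

>>> servo_tool --steps '[{"tx":-2.9,"ty":2.5,"tz":-3,"yaw":-1.5,"claw":0},{"tx":-2.9,"ty":2.5,"tz":-3,"yaw":-1.5,"claw":0},{"tx":-2.9,"ty":2.5,"tz":-3,"yaw":-1.5,"claw":0},{"tx":-2.9,"ty":2.5,"tz":-3,"yaw":-1.5,"claw":0},{"claw":0},{"claw":0},{"claw":0},{"claw":0}]'

```text
invalid input at $.steps[4]: expected keys tx, ty, tz, yaw, claw
```

Run:
```python
from h import *
m=env.camera_model("wrist"); I,D=env.get_image("wrist")
cv2.imwrite("pics/w1.png",I[:,:,::-1]); P=cloud(m,D); o=env.observe(); print(o["position"],o["grip_width"],o["ft_force"])
z=P[...,2]; g=(D>0)&(z<.12)&(z>.065)
q=P[g]; print(len(q),np.percentile(q,[1,50,99],axis=0).round(4))
s=P[(D>0)&(z<.085)&(z>.06)]; print(len(s), s.min(0).round(4) if len(s) else 0,s.max(0).round(4) if len(s) else 0)
```

```text
[5.49852601e-01 2.94256581e-05 2.49931792e-01] 0.08537458481228109 [-0.83536616 -0.18774974  0.49295466]
11261 [[ 0.6773 -0.0655  0.0807]
 [ 0.7356 -0.0207  0.0959]
 [ 0.7723  0.0399  0.1191]]
2648 [ 0.6836 -0.043   0.0762] [0.7614 0.0259 0.085 ]
```

View pics/w1.png

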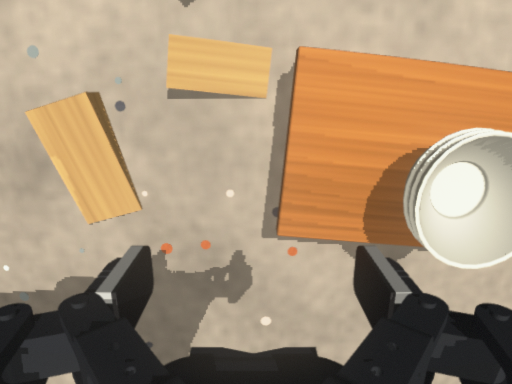

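The move was refused because every row needs all five keys, so nothing has moved and the picture is the same as before. I'll send it again with full rows.

>>> servo_tool --steps '[{"tx":-2.9,"ty":2.5,"tz":-3,"yaw":-1.5,"claw":0},{"tx":-2.9,"ty":2.5,"tz":-3,"yaw":-1.5,"claw":0},{"tx":-2.9,"ty":2.5,"tz":-3,"yaw":-1.5,"claw":0},{"tx":-2.9,"ty":2.5,"tz":-3,"yaw":-1.5,"claw":0},{"tx":0,"ty":0,"tz":0,"yaw":0,"claw":0},{"tx":0,"ty":0,"tz":0,"yaw":0,"claw":0},{"tx":0,"ty":0,"tz":0,"yaw":0,"claw":0},{"tx":0,"ty":0,"tz":0,"yaw":0,"claw":0}]'

```text
time_s: 1.0
position: [0.4353, 0.0994, 0.131]
tool_rot: [[0.105, 0.994, 0.002], [0.994, -0.105, -0.0], [0.0, 0.002, -1.0]]
ft_force: [0.1, 0.9, 0.4]
grip_width: -0.0001
gripper_force: 0.0
```

Run:
```python
from h import *
m=env.camera_model("wrist"); I,D=env.get_image("wrist")
cv2.imwrite("pics/w2.png",I[:,:,::-1]); P=cloud(m,D); o=env.observe(); print(o["position"],o["tool_rot"].round(3).tolist(),o["grip_width"],o["ft_force"])
z=P[...,2]
s=P[(D>0)&(z>.095)&(z<.15)&(P[...,0]<.52)]; print(len(s))
if len(s): print(np.percentile(s,[1,50,99],axis=0).round(4))
```

```text
[0.43508636 0.09943334 0.1309104 ] [[0.105, 0.994, 0.002], [0.994, -0.105, -0.0], [0.0, 0.002, -1.0]] 0.00033408981337600883 [1.05560208 0.08133786 0.43373903]
2651
[[0.4226 0.0885 0.1174]
 [0.4353 0.1081 0.137 ]
 [0.4485 0.11   0.1499]]
```

View pics/w2.png

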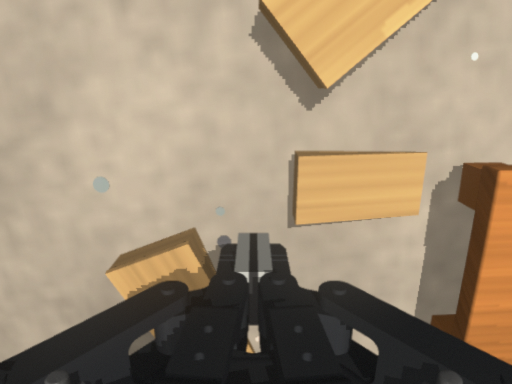

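The closed tips are at (253,250), about 26 mm thick. The wedge is at (295–425, 150–225), with the short foot ahead of it at (475,185). I'll descend behind the wedge and move up to it.

>>> servo_tool --steps '[{"tx":0,"ty":0.2,"tz":-3,"yaw":0,"claw":0},{"tx":0,"ty":0,"tz":-3,"yaw":0,"claw":0},{"tx":0,"ty":0,"tz":-3,"yaw":0,"claw":0},{"tx":0,"ty":0,"tz":-1.5,"yaw":0,"claw":0},{"tx":0,"ty":0,"tz":0,"yaw":0,"claw":0},{"tx":0.5,"ty":-0.05,"tz":0,"yaw":0,"claw":0},{"tx":0.5,"ty":-0.05,"tz":0,"yaw":0,"claw":0},{"tx":0.3,"ty":-0.03,"tz":0,"yaw":0,"claw":0},{"tx":0.3,"ty":-0.03,"tz":0,"yaw":0,"claw":0},{"tx":0.3,"ty":-0.03,"tz":0,"yaw":0,"claw":0},{"tx":0.3,"ty":-0.03,"tz":0,"yaw":0,"claw":0}]'

```text
time_s: 2.15
position: [0.4561, 0.0998, 0.0255]
tool_rot: [[0.104, 0.995, -0.0], [0.995, -0.104, 0.0], [0.0, -0.0, -1.0]]
ft_force: [-0.1, 0.3, 0.6]
grip_width: -0.0001
gripper_force: 0.3
```

```bash
cat >> h.py <<'E'
def wedge(n):
    m=env.camera_model(n); I,D=env.get_image(n); P=cloud(m,D)
    hsv=cv2.cvtColor(I,cv2.COLOR_RGB2HSV); H,S,V=[hsv[...,i].astype(int) for i in range(3)]
    mk=(H>=13)&(H<=24)&(S>95)&(V>110)&(D>0)&(P[...,0]>.43)&(P[...,0]<.66)&(P[...,1]>.03)&(P[...,1]<.15)&(P[...,2]<.03)
    q=P[mk]; r=cv2.minAreaRect((q[:,:2]*1000).astype(np.float32)); return I,P,np.round(cv2.boxPoints(r)).tolist()
E
python3 - <<'E'
from h import *
for n in ("scene","side"):
    I,P,b=wedge(n); print(n,b)
f=[]
for _ in range(4): env.get_image("wrist"); f.append(env.observe()["ft_force"])
print(np.mean(f,0).round(2)); print(env.observe()["position"])
E
```

```text
scene [[464.0, 60.0], [629.0, 41.0], [636.0, 105.0], [471.0, 123.0]]
side [[464.0, 72.0], [614.0, 55.0], [620.0, 109.0], [470.0, 126.0]]
[-0.36 -0.17 -0.  ]
[0.45587619 0.09981905 0.02529972]
```

Contact: the back face is at about x = 0.469 and some 52 mm of travel remains. I'll push 40 mm now and go slower after that.

>>> servo_tool --steps '[{"tx":0.3,"ty":-0.03,"tz":0,"yaw":0,"claw":0},{"tx":0.3,"ty":-0.03,"tz":0,"yaw":0,"claw":0},{"tx":0.3,"ty":-0.03,"tz":0,"yaw":0,"claw":0},{"tx":0.3,"ty":-0.03,"tz":0,"yaw":0,"claw":0},{"tx":0.3,"ty":-0.03,"tz":0,"yaw":0,"claw":0},{"tx":0.3,"ty":-0.03,"tz":0,"yaw":0,"claw":0},{"tx":0.3,"ty":-0.03,"tz":0,"yaw":0,"claw":0},{"tx":0.3,"ty":-0.03,"tz":0,"yaw":0,"claw":0},{"tx":0.3,"ty":-0.03,"tz":0,"yaw":0,"claw":0},{"tx":0.3,"ty":-0.03,"tz":0,"yaw":0,"claw":0},{"tx":0.3,"ty":-0.03,"tz":0,"yaw":0,"claw":0},{"tx":0.3,"ty":-0.03,"tz":0,"yaw":0,"claw":0},{"tx":0.3,"ty":-0.03,"tz":0,"yaw":0,"claw":0}]'

```text
time_s: 3.75
position: [0.4952, 0.0959, 0.0253]
tool_rot: [[0.105, 0.995, 0.0], [0.995, -0.105, -0.0], [-0.0, 0.0, -1.0]]
ft_force: [-0.3, -0.6, -0.7]
grip_width: 0.0001
gripper_force: 0.1
```

```bash
cat >> h.py <<'E'
def force(k=5):
    f=[]
    for _ in range(k): env.get_image("wrist"); f.append(env.observe()["ft_force"])
    return np.mean(f,0).round(2)
E
python3 - <<'E'
from h import *
I,P,b=wedge("side"); print(b); print(force(),env.observe()["position"])
a=I[180:300,170:350,::-1]; J,_=env.get_image("wrist")
cv2.imwrite("pics/s3.png",np.vstack([cv2.resize(a,(576,384),interpolation=cv2.INTER_CUBIC)[:216+100], cv2.resize(J[60:330,:,::-1],(576,284))]))
E
```

```text
[[501.0, 69.0], [612.0, 56.0], [618.0, 107.0], [507.0, 121.0]]
[ 0.1  -0.24  0.08] [0.49486347 0.09594936 0.02531119]
```

View pics/s3.png

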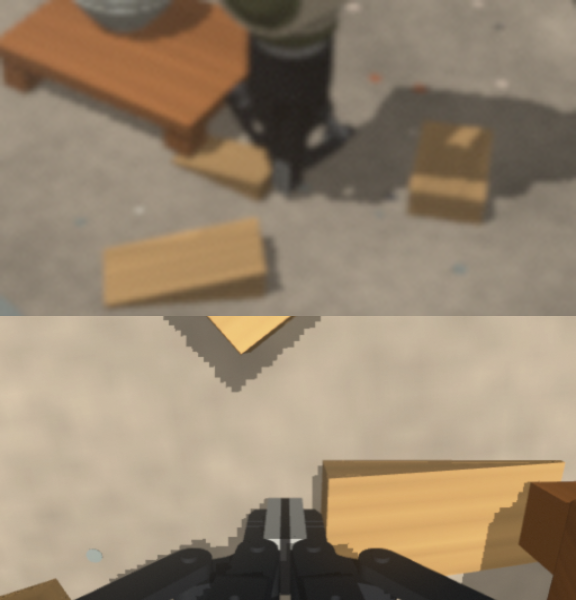

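The wedge is nosing under the foot (composite (545,510)) and is centred on it, with no resistance yet. I'll go on in small steps.

>>> servo_tool --steps '[{"tx":0.2,"ty":-0.02,"tz":0,"yaw":0,"claw":0},{"tx":0.2,"ty":-0.02,"tz":0,"yaw":0,"claw":0},{"tx":0.2,"ty":-0.02,"tz":0,"yaw":0,"claw":0},{"tx":0.1,"ty":-0.01,"tz":0,"yaw":0,"claw":0},{"tx":0.1,"ty":-0.01,"tz":0,"yaw":0,"claw":0}]'

```text
time_s: 4.6
position: [0.5031, 0.0951, 0.0253]
tool_rot: [[0.105, 0.995, -0.0], [0.995, -0.105, 0.0], [0.0, -0.0, -1.0]]
ft_force: [-0.6, 0.5, 0.2]
grip_width: -0.0001
gripper_force: 0.2
```

```bash
python3 -c "
from h import *
print(force(8),env.observe()['position'])"
```

```text
[-0.14  0.09 -0.14] [0.50299487 0.09510797 0.02534947]
```

>>> servo_tool --steps '[{"tx":0.1,"ty":-0.01,"tz":0,"yaw":0,"claw":0},{"tx":0,"ty":0,"tz":0,"yaw":0,"claw":0}]'

```text
time_s: 5.2
position: [0.5041, 0.095, 0.0253]
tool_rot: [[0.105, 0.995, 0.0], [0.995, -0.105, -0.0], [-0.0, 0.0, -1.0]]
ft_force: [-0.2, -0.3, 0.1]
grip_width: -0.0003
gripper_force: 0.0
```

```bash
python3 -c "
from h import *
print(force(8),env.observe()['position'])"
```

```text
[0.11 0.2  0.13] [0.50399353 0.09500037 0.0253186 ]
```

>>> servo_tool --steps '[{"tx":0.1,"ty":-0.01,"tz":0,"yaw":0,"claw":0},{"tx":0.1,"ty":-0.01,"tz":0,"yaw":0,"claw":0}]'

```text
time_s: 5.8
position: [0.506, 0.0948, 0.0253]
tool_rot: [[0.105, 0.995, -0.0], [0.995, -0.105, 0.0], [-0.0, -0.0, -1.0]]
ft_force: [-0.8, -0.5, 1.0]
grip_width: -0.0002
gripper_force: 0.2
```

>>> servo_tool --steps '[{"tx":0.1,"ty":-0.01,"tz":0,"yaw":0,"claw":0}]'

```text
time_s: 5.9
position: [0.5071, 0.0947, 0.0253]
tool_rot: [[0.105, 0.995, -0.0], [0.995, -0.105, 0.0], [0.0, -0.0, -1.0]]
ft_force: [-0.5, -0.8, 1.0]
grip_width: -0.0001
gripper_force: 0.2
```

>>> servo_tool --steps '[{"tx":0.1,"ty":-0.01,"tz":0,"yaw":0,"claw":0}]'

```text
time_s: 6.0
position: [0.5081, 0.0946, 0.0253]
tool_rot: [[0.104, 0.995, -0.0], [0.995, -0.104, -0.0], [-0.0, -0.0, -1.0]]
ft_force: [0.0, 0.1, -0.4]
grip_width: 0.0
gripper_force: 0.2
```

>>> servo_tool --steps '[{"tx":0.1,"ty":-0.01,"tz":0,"yaw":0,"claw":0}]'

```text
time_s: 6.1
position: [0.5089, 0.0945, 0.0253]
tool_rot: [[0.105, 0.995, -0.001], [0.995, -0.105, 0.0], [0.0, -0.001, -1.0]]
ft_force: [-2.1, -0.2, 0.7]
grip_width: 0.0001
gripper_force: 1.2
```

```bash
python3 -c "
from h import *
I,P,b=wedge('side');print(b)
print(force(6),env.observe()['position'])"
```

```text
[[513.0, 110.0], [559.0, 37.0], [631.0, 83.0], [585.0, 156.0]]
[-1.13  0.01  0.53] [0.50886033 0.09452186 0.02530581]
```

>>> servo_tool --steps '[{"tx":0.1,"ty":-0.01,"tz":0,"yaw":0,"claw":0}]'

```text
time_s: 6.55
position: [0.5093, 0.0945, 0.0252]
tool_rot: [[0.104, 0.995, -0.002], [0.995, -0.104, 0.0], [-0.0, -0.002, -1.0]]
ft_force: [-5.9, 0.6, 4.5]
grip_width: -0.0003
gripper_force: 2.9
```

The wedge has met the foot: the push rose to about 6 N while it advanced only 0.4 mm. I'll back off, rise and go above the corner.

>>> servo_tool --steps '[{"tx":-1,"ty":0.1,"tz":0,"yaw":0,"claw":0},{"tx":-1,"ty":0.1,"tz":0,"yaw":0,"claw":0},{"tx":0,"ty":0,"tz":3,"yaw":0,"claw":0},{"tx":0,"ty":0,"tz":4,"yaw":0,"claw":0},{"tx":0,"ty":0,"tz":2,"yaw":0,"claw":0},{"tx":2.9,"ty":-0.3,"tz":0,"yaw":0,"claw":0},{"tx":2.9,"ty":-0.3,"tz":0,"yaw":0,"claw":0},{"tx":2.9,"ty":-0.3,"tz":0,"yaw":0,"claw":0},{"tx":2.9,"ty":-0.2,"tz":0,"yaw":0,"claw":0},{"tx":0,"ty":0,"tz":0,"yaw":0,"claw":0}]'

```text
time_s: 7.55
position: [0.6081, 0.0849, 0.1149]
tool_rot: [[0.105, 0.994, 0.002], [0.994, -0.105, -0.0], [0.0, 0.002, -1.0]]
ft_force: [-0.4, 0.2, -0.7]
grip_width: 0.0002
gripper_force: 0.0
```

```bash
cat >> h.py <<'E'
def stand(n):
    m=env.camera_model(n); I,D=env.get_image(n); P=cloud(m,D); A=I.astype(int)
    mk=(P[...,2]>.045)&(P[...,2]<.067)&(P[...,0]>.5)&(P[...,0]<.95)&(abs(P[...,1])<.2)&(D>0)&(A[...,0]-A[...,2]>60)
    nn,L,st,c=cv2.connectedComponentsWithStats(mk.astype(np.uint8)); i=1+np.argmax(st[1:,4])
    q=P[L==i]; r=cv2.minAreaRect((q[:,:2]*1000).astype(np.float32))
    A=np.c_[q[:,:2]-[.69,.01],np.ones(len(q))]; s=np.linalg.lstsq(A,q[:,2],rcond=None)[0]
    return I,np.round(cv2.boxPoints(r)).tolist(),"tilt mm/100mm",(s[:2]*100).round(2),"z",s[2].round(4)
E
python3 - <<'E'
from h import *
for n in ("scene","side","wrist"): r=stand(n); print(n,r[1:]); 
I=r[0]
cv2.imwrite("pics/w4.png",I[:,:,::-1]); print(force(4),env.observe()["position"])
E
```

```text
scene ([[573.0, -71.0], [817.0, -93.0], [833.0, 87.0], [589.0, 109.0]], 'tilt mm/100mm', array([-0.25, -0.07]), 'z', np.float64(0.054))
side ([[574.0, -1.0], [815.0, -24.0], [826.0, 91.0], [585.0, 113.0]], 'tilt mm/100mm', array([-0.05, -1.41]), 'z', np.float64(0.0554))
wrist ([[580.0, 12.0], [762.0, -4.0], [771.0, 92.0], [589.0, 108.0]], 'tilt mm/100mm', array([-0.25, -1.4 ]), 'z', np.float64(0.0555))
[-0.09 -0.2  -0.01] [0.6052967  0.08558131 0.11553787]
```

View pics/w4.png

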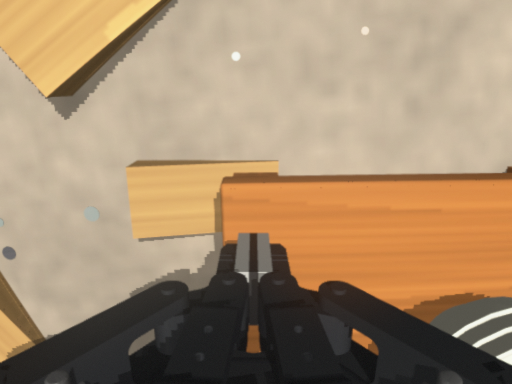

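The fingertips are over the corner: the tips are at (253,250), with the stand's front-left corner at (222,178) and the wedge under it at (130–280, 160–240). The stand has barely moved. Now I'll press gently.

>>> servo_tool --steps '[{"tx":0,"ty":0,"tz":-2,"yaw":0,"claw":0},{"tx":0,"ty":0,"tz":-1.5,"yaw":0,"claw":0},{"tx":0,"ty":0,"tz":-0.3,"yaw":0,"claw":0},{"tx":0,"ty":0,"tz":-0.1,"yaw":0,"claw":0},{"tx":0,"ty":0,"tz":0,"yaw":0,"claw":0}]'

```text
time_s: 8.4
position: [0.6062, 0.0854, 0.077]
tool_rot: [[0.104, 0.995, 0.001], [0.995, -0.104, -0.0], [0.0, 0.001, -1.0]]
ft_force: [0.3, 0.6, 0.0]
grip_width: 0.0002
gripper_force: 0.0
```

>>> servo_tool --steps '[{"tx":0,"ty":0,"tz":-0.1,"yaw":0,"claw":0},{"tx":0,"ty":0,"tz":0,"yaw":0,"claw":0}]'

```text
time_s: 8.6
position: [0.6062, 0.0854, 0.0758]
tool_rot: [[0.105, 0.995, 0.001], [0.995, -0.105, -0.0], [0.0, 0.001, -1.0]]
ft_force: [-0.6, 0.2, 1.1]
grip_width: -0.0001
gripper_force: 0.0
```

>>> servo_tool --steps '[{"tx":0,"ty":0,"tz":-0.05,"yaw":0,"claw":0},{"tx":0,"ty":0,"tz":0,"yaw":0,"claw":0}]'

```text
time_s: 8.8
position: [0.606, 0.0854, 0.0749]
tool_rot: [[0.105, 0.995, 0.0], [0.995, -0.105, -0.0], [-0.0, 0.0, -1.0]]
ft_force: [-0.5, -0.1, -0.1]
grip_width: 0.0001
gripper_force: 0.0
```

>>> servo_tool --steps '[{"tx":0,"ty":0,"tz":-0.05,"yaw":0,"claw":0},{"tx":0,"ty":0,"tz":0,"yaw":0,"claw":0}]'

```text
time_s: 9.0
position: [0.606, 0.0854, 0.0743]
tool_rot: [[0.105, 0.995, -0.0], [0.995, -0.105, 0.0], [-0.0, -0.0, -1.0]]
ft_force: [-0.3, -0.1, 0.5]
grip_width: -0.0001
gripper_force: 0.0
```

>>> servo_tool --steps '[{"tx":0,"ty":0,"tz":-0.05,"yaw":0,"claw":0},{"tx":0,"ty":0,"tz":0,"yaw":0,"claw":0}]'

```text
time_s: 9.2
position: [0.606, 0.0854, 0.0741]
tool_rot: [[0.104, 0.995, 0.0], [0.995, -0.104, -0.0], [-0.0, 0.0, -1.0]]
ft_force: [0.1, 0.6, 3.2]
grip_width: 0.0002
gripper_force: 1.6
```

>>> servo_tool --steps '[{"tx":0,"ty":0,"tz":-0.03,"yaw":0,"claw":0},{"tx":0,"ty":0,"tz":0,"yaw":0,"claw":0}]'

```text
time_s: 9.4
position: [0.606, 0.0854, 0.0741]
tool_rot: [[0.104, 0.995, 0.0], [0.995, -0.104, -0.0], [-0.0, 0.0, -1.0]]
ft_force: [-2.7, -0.3, 5.8]
grip_width: -0.0001
gripper_force: 2.9
```

>>> servo_tool --steps '[{"tx":0,"ty":0,"tz":-0.04,"yaw":0,"claw":0},{"tx":0,"ty":0,"tz":0,"yaw":0,"claw":0},{"tx":0,"ty":0,"tz":0,"yaw":0,"claw":0}]'

```text
time_s: 9.7
position: [0.606, 0.0854, 0.0741]
tool_rot: [[0.104, 0.995, 0.001], [0.995, -0.104, -0.0], [-0.0, 0.001, -1.0]]
ft_force: [-3.9, -0.7, 8.9]
grip_width: 0.0002
gripper_force: 4.3
```

```bash
python3 -c "
from h import *
print(force(10),env.observe()['position'])"
```

```text
[-3.19 -0.12  8.59] [0.60602836 0.08542272 0.07403886]
```

Firm press of 8.6 N with no sink. One last look before handing in.

Run:
```python
from h import *
for n in ("scene","side"):
    r=stand(n); print(n,r[1:])
    cv2.imwrite(f"pics/f_{n}.png",r[0][:,:,::-1])
a=cv2.imread("pics/f_scene.png")[150:280,190:350]; b=cv2.imread("pics/f_side.png")[130:290,90:290]
cv2.imwrite("pics/final.png",np.hstack([cv2.resize(a,(394,320),interpolation=3),cv2.resize(b,(400,320),interpolation=3)]))
print(force(10),env.observe()['position'])
```

```text
scene ([[574.0, -71.0], [816.0, -92.0], [832.0, 87.0], [590.0, 109.0]], 'tilt mm/100mm', array([-0.32,  0.01]), 'z', np.float64(0.0541))
side ([[570.0, 60.0], [813.0, -20.0], [845.0, 77.0], [602.0, 157.0]], 'tilt mm/100mm', array([-0.08, -1.67]), 'z', np.float64(0.0556))
[-3.03 -0.27  8.8 ] [0.60603384 0.08542523 0.07405441]
```

View pics/final.png

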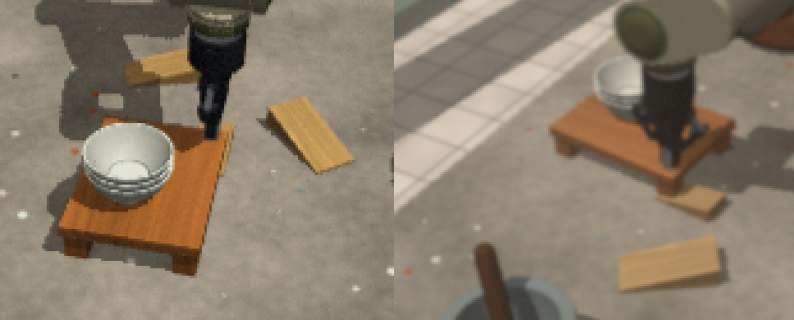

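The fingertips press on the corner (left view (210,130), right view (670,160)). The wedge is under the foot at (690,200), the bowls are undisturbed and the stand is level. I'm handing it in.

```bash
python3 -c "
from rig import env
print(env.close_job())"
```

```text
the job is handed in; nothing more can be done
None
```

The wedge is snug under the short foot, and the job was handed in with the fingertips holding the corner down at about 9 N; it no longer sinks, the stand looks level and the bowls undisturbed.

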